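Swing the slotted busbar link into its keeper

TASK

Close the bypass link of the shunt panel. Pick up the loose copper link by its grey grip, lay it flat on the black panel and slide its slotted end under the washer of the stud until the stud sits at the bottom of the slot; then swing the link about the stud, away from the cart, into the keeper until it has passed the spring latch and stays there, caught, when you let go. Feel your way: the stud and the keeper sit in brittle insulators and must not be pushed hard, the keeper may be set some millimetres nearer or farther, and the tools and the meter lying around stay where they are.

Things in the scene. Friction and masses are not known exactly. Their poses are not given: they have to be found in the camera images.
- panel: Fixed black insulating panel, 150 (x) x 290 (y) x 12 mm high; origin under its centre, +x to its far edge, +y from the stud to the keeper. The link slides on its flat top (12 mm over the worktop). The closed link lies along y at x = +20 mm. A shunt (up to 31 mm over the worktop) stands behind, at x +46 to +70, y -71 to +31 mm; on the near side the panel is bare.
- stud: Fixed brass stud, 10 mm thick, the pivot, at panel x = +20, y = -105 mm; origin on its axis at the panel's top. It carries a 24 mm washer, underside 9 mm above the panel's top, and a nut; stud's top 27 mm above the panel. So the link's slot is slid on from the side, flat on the panel. Brittle: the link must not load it with more than 25 N.
- stud_axis (a point): Point on the stud's axis 3 mm above the panel's top; slot_seat comes here when the slot is bottomed.
- keeper: Fixed foot of the keeper, origin at panel x = +20, y = +65 mm, on the panel's top, axes as the panel's. The brass head with stop, roof, latch and contact plunger is clamped on it at an unmeasured setting, -8 to +8 mm along x from the nominal figures given here: find the stop by feel. Brittle: the link must not load the keeper with more than 20 N.
- keeper_mouth (a point): Nominal middle of the closed link's plain end, 3 mm above the panel, axes as the panel's. A roof plate covers x -8 to +39, y -24 to +9 mm from here, underside 9 mm above the panel, with a lip turned up at x -16 to -8; a cheek stands beyond y +9; its top is 17 mm above the panel. So the link comes in flat, from the -x side.
- stop_nominal (a point): Nominal place of the hard stop face (facing -x), which the link's far edge meets 1.5 mm past its latched place. Out of it stands a sprung contact plunger, 28 mm long, 3 N at first touch to 4.5 N fully pressed in: it keeps the latched link against the latch and pushes an unlatched one out by some 25 mm.
- latch_nominal (a point): Nominal tip corner of the sprung latch's nose, level with the closed link's near edge: square back face towards +x, a 30 degree ramp on the -x side reaching 14 mm out. It overlaps the link's end by 5 mm and slides aside (along +y, 0.6 to 1.2 N) as the end passes, then snaps out behind the near edge. Pushing at the grip takes up to about 11 N until then; at the stop it rises by some 6 N per mm.
- link: Loose copper bar 26 wide, 6 thick, 187 mm long, about 0.3 kg, with a grey grip, flat on the worktop at the left. Origin on its underside at slot_seat; +y to its plain end at y = +170 mm; fork tips at y = -17; the 13 mm wide slot runs in to y = +5. Closed, its axes agree with the panel's. Slide it on the stud turned at least 0.4 rad out of line (yaw above the panel's: plain end towards the cart).
- slot_seat (a point): Point in the link's slot (y = 0, 3 mm above the underside) where the stud's axis comes when the slot is bottomed.
- grip (a point): Middle of the link's grip, a grey block 16 wide (x), 56 long (y), 30 mm high on the bar, at link y = +112 mm, 22 mm above the bar's underside. The grip's top is 36 mm and its 20 mm wide foot 9 mm above the underside: hold it across its width with the fingertips 10 mm or more above the underside.
- multimeter: Hand multimeter, 158 x 78 x 46 mm, lying behind the panel near the bench supply; bystander, origin under its centre.
- driver_red: Red screwdriver, 164 mm long, lying between cart and vice; bystander.
- torque_key: Small torque key, 90 mm long, beside the screwdriver; bystander.
Not all that is in view belongs to the job. Leave any white look-alike of the link alone.

How it is judged:
On the way:
1. the slotted end is under the washer with the stud at the bottom of the slot (within 4 mm) (horizontal distance between slot_seat and stud_axis below 0.004 m and z of slot_seat in the frame of stud_axis between -0.003 and 0.003 m), for 0.2 s.
At the end, for the whole second after the job is handed in: The stud is at the bottom of the slot (slot_seat within 4 mm of stud_axis horizontally and 3 mm in height), the link lies flat (0.04 rad) and in line with the panel (0.075 rad), which it keeps when let go only if the latch has caught it, and it is at rest (all of step 1 and angle between the y axis of link and the y axis of panel, either way round below 0.075 rad and angle between link's own z axis and vertical below 0.04 rad and linear speed of link below 0.01 m/s); the robot touches nothing.
It fails at once if the link loads the stud with more than 25 N (contact force between link and stud above 25 N).
It fails at once if the link loads the keeper with more than 20 N (contact force between link and keeper above 20 N).
It fails at once if a bystander is moved by more than 15 mm (distance of any of multimeter, driver_red, torque_key from where it was at the start of the episode above 0.015 m).
It also fails if it takes over 72 s, if anything falls off the work surface, if the arm or the gripper's body presses on something with over 40 N, if the wrist force passes 120 N, or if a joint passes its speed limit or range.

ROBOT

A 7-joint arm with a two-finger parallel gripper is mounted at the origin on a cart in front of the work surface, level with it; the furniture and walls round the work are solid. World frame = base frame: x ahead of the robot, y to its left, z up, the work surface at z = 0. Lengths are in m, angles in rad, forces in N, time in s.
With the tool pointing down it reaches from about 0.425 to 0.875 m from the base axis. Payload 4.7 kg.
Tool frame: the origin (TCP) lies where the fingers leave the gripper's body, on its centre line; the fingertips stand 70 mm ahead of it and the grasp point (between the pads) lies 51 mm ahead of it; z points along the fingers, y is the line along which they close (so a half turn about z gives the same grasp; the last joint's range is limited). The gripper opens to 87 mm and grips with 3 to 60 N. Pads are 19 mm wide; open, the fingers measure 117 mm over their backs; the gripper's body (75 mm by 190 mm) begins 51 mm behind the grasp point.
Start: joints at [-1.306, 0.321, -0.07, 1.45, 0.023, 1.371, -0.057], TCP at [0.161, 0.63, 0.292] pointing down, gripper open.
Joint ranges: [-2.86, 2.86], [-0.3, 2.09], [-1.38, 1.24], [0.06, 2.45], [-1.56, 4.7], [0.09, 2.05], [-2.69, 2.69]. Speed limits (rad/s): [2.57, 2.57, 3.14, 3.14, 3.14, 3.14, 3.14].

INTERFACE

Orientations are given as a rotation vector (axis times angle).
In Python, from bench import ctrl gives the robot as it stands.
- The arm moves only by the tool drive_tool, never from a script. Its argument "motion" is a list of rows, each a list of 3 entries, a list of its own where there are three numbers: the shift along the tool's x, y, z in cm, then the turn, a rotation vector about the tool's x, y, z in degrees, then the opening, from -1 (shut) to 1 (fully open). In form: [[[x, y, z], [ax, ay, az], claw], ...]. A call has 1 to 12 rows; each row shifts and turns the commanded pose from where the row before left it, along the tool's axes as they then stand; what a row does not reach is not made up. A row lasts 1/8 s, in which the tool goes at most 62.5 mm and 10.7 degrees, less where a joint would pass 70% of its speed; a pose out of reach is approached as far as the arm can. A call with a gripper value outside its range is refused whole. The fingers move at their own pace and stop on an object; "force" is the grip in N (left out, the last holds). Time passes only in rows, so rows that do not move let the fingers close. It gives the time, the measured TCP pose, the force, the opening and the grip force at its end, in the units of the state.
- ctrl.get_state(): the state, without advancing time (a new reading comes with each control period).
- ctrl.get_image(name): name is "scene" or "top" or "wrist"; returns the picture (480x640x3 uint8, red, green, blue); there is no depth.
- ctrl.calibration(name): a dict with "K" (3x3 intrinsics, pixels), "origin" and "attitude" of the camera in the world; the wrist camera has in their place "tool_from_camera" (4x4, takes a point from camera to tool coordinates, whose origin is the TCP and whose axes are the flange's). Camera axes: x right, y up, looking along -z (the intrinsics and any distortion apply to the point x, -y, -z); pixel columns grow to the right and rows downward; lengths in m; the calibration is good to about 2 mm. The wrist camera is an equidistant fisheye: a pixel r from the principal point sees the ray r / f radians off the axis. A picture is of the moment at which its call begins: read the wrist's pose just before it. calibration takes no time and is no camera call.
- ctrl.close_job(): hands the job in; it is judged then, once.
The state is a dict: "time": time; "joint_positions": joint angles; "qd": joint speeds; "joint_torque": joint torques, N m; "position": TCP position; "tool_rot": TCP orientation; "ft_force": force on the tool from outside, world axes, zero at the start; "torque": the same for the moment, N m; "grip_width": opening from 0.0 (shut) to 1.0 (fully open); "grip_force": force on a finger pad.
Only numpy, scipy, OpenCV 4.12 (cv2) and the standard library are available. Lean on these libraries where they do the work, as an engineer would, in place of code of your own. Each camera call takes 0.05 s, during which the arm holds its last target. There are 200 camera calls.

## Working session

There is one attempt and no reset: what is moved stays moved. The work goes in short steps, Python scripts to look and compute and a tool call to move; the robot and the scene stay as the last step left them, time stands still between calls to the robot, and variables do not carry over. Pictures are saved under pics/ and viewed, at most 10 in all, crops included, and the job is handed in when it is done.

Besides the shell and the picture viewer there is one more tool, called after ">>>" in YAML: its name, and indented under it one key for each argument. drive_tool: Moves the arm, as the interface text tells. Its arguments: {"type":"object","properties":{"motion":{"type":"array","items":{"type":"array"}},"force":{"type":"number"}},"required":["motion"]}

```bash
ls; mkdir -p pics; python3 - <<'E'
from bench import ctrl
import cv2
s=ctrl.get_state();print(s)
for n in("scene","top"):
    im=ctrl.get_image(n);cv2.imwrite(f"pics/{n}0.png",im[:,:,::-1])
for n in("scene","top","wrist"):print(n,ctrl.calibration(n))
E
```

```text
pics
{'time': 0.0, 'joint_positions': array([-1.30590157,  0.32180634, -0.07009559,  1.4516649 ,  0.02260419,
        1.37078977, -0.05688365]), 'qd': array([ 0.0016636 ,  0.00053293, -0.0006515 ,  0.00035038, -0.0002424 ,
        0.0003433 , -0.00148719]), 'joint_torque': array([-1.57730842e-04, -4.91313958e+01, -4.04158132e-01, -3.12521982e+01,
       -6.39849692e-02,  4.39915771e-02,  1.80127045e-04]), 'position': array([0.16124633, 0.62925262, 0.29117736]), 'tool_rot': array([-3.92808400e-01, -3.11679885e+00,  2.94689163e-03]), 'ft_force': array([-0.11011324, -0.10176253, -0.86554023]), 'torque': array([ 0.00552369, -0.0336093 ,  0.03244338]), 'grip_force': 0.0, 'grip_width': 0.996926704963338}
scene {'K': array([[490.3631744 ,   0.        , 322.0056177 ],
       [  0.        , 490.3631744 , 240.74739287],
       [  0.        ,   0.        ,   1.        ]]), 'origin': array([-0.1317082 , -0.83384948,  1.12890998]), 'attitude': array([ 0.80351783, -0.25775613, -0.55862494])}
top {'K': array([[472.18587392,   0.        , 325.6224656 ],
       [  0.        , 472.18587392, 233.88711218],
       [  0.        ,   0.        ,   1.        ]]), 'origin': array([0.43399325, 0.14255357, 1.37380427]), 'attitude': array([ 0.04170965, -0.06283069, -1.5438824 ])}
wrist {'K': array([[371.64829954,   0.        , 315.64125635],
       [  0.        , 371.64829954, 242.93563556],
       [  0.        ,   0.        ,   1.        ]]), 'tool_from_camera': array([[-1.96280665e-04,  9.56685719e-01,  2.91122648e-01,
         7.98606333e-02],
       [ 9.99999981e-01,  1.91382064e-04,  4.53010933e-05,
         1.12580765e-03],
       [-1.23767440e-05,  2.91122651e-01, -9.56685738e-01,
        -9.26384475e-02],
       [ 0.00000000e+00,  0.00000000e+00,  0.00000000e+00,
         1.00000000e+00]])}
```

View pics/top0.png

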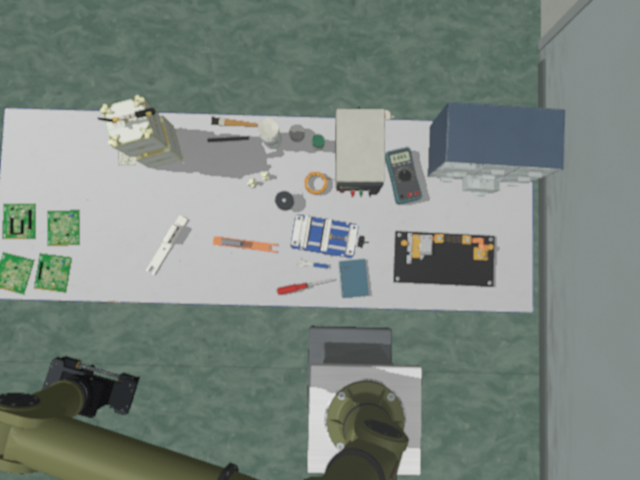

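View pics/scene0.png

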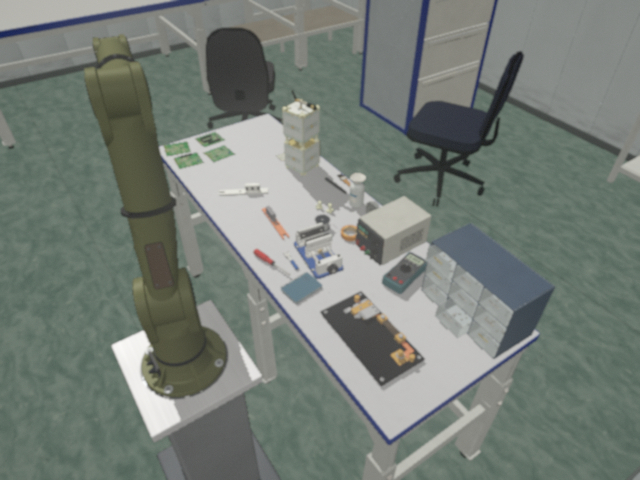

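```bash
cat > h.py <<'E'
import numpy as np,cv2
from scipy.spatial.transform import Rotation as R
from bench import ctrl
def ray(n,u,v,T=None):
    c=ctrl.calibration(n);K=c["K"]
    a=(u-K[0,2])/K[0,0];b=(v-K[1,2])/K[1,1]
    if n!="wrist":
        return c["origin"],R.from_rotvec(c["attitude"]).apply([a,-b,-1])
    r=np.hypot(a,b);k=np.sin(r)/max(r,1e-9)
    M=T@c["tool_from_camera"]
    return M[:3,3],M[:3,:3]@[a*k,-b*k,-np.cos(r)]
def tcp(s=None):
    s=s or ctrl.get_state();T=np.eye(4);T[:3,:3]=R.from_rotvec(s["tool_rot"]).as_matrix();T[:3,3]=s["position"];return T
def hit(n,u,v,z,T=None):
    o,d=ray(n,u,v,T);return o+d*(z-o[2])/d[2]
def proj(n,p,T=None):
    c=ctrl.calibration(n);K=c["K"]
    if n!="wrist":
        q=R.from_rotvec(c["attitude"]).inv().apply(np.asarray(p)-c["origin"]);x,y,z=q[0],-q[1],-q[2]
        return K[0,2]+K[0,0]*x/z,K[1,2]+K[1,1]*y/z
    M=np.linalg.inv(T@c["tool_from_camera"]);q=M[:3,:3]@p+M[:3,3];x,y,z=q[0],-q[1],-q[2]
    h=np.hypot(x,y);t=np.arctan2(h,z)/h;return K[0,2]+K[0,0]*x*t,K[1,2]+K[1,1]*y*t
E
python3 - <<'E'
import cv2,numpy as np
from h import *
im=cv2.imread("pics/top0.png")
a=cv2.resize(im[205:280,130:290],None,fx=5,fy=5,interpolation=cv2.INTER_CUBIC)[:300]
b=cv2.resize(im[225:295,380:510],None,fx=4,fy=4,interpolation=cv2.INTER_CUBIC)
o=np.zeros((600,800,3),np.uint8);o[:300]=a;o[310:590,:520]=b
cv2.imwrite("pics/crop.png",o)
print(tcp())
E
```

```text
[[-9.68740232e-01  2.48077064e-01 -3.64616074e-04  1.61224312e-01]
 [ 2.48077326e-01  9.68738820e-01 -1.65525065e-03  6.29314820e-01]
 [-5.74119757e-05 -1.69396088e-03 -9.99998564e-01  2.91273523e-01]
 [ 0.00000000e+00  0.00000000e+00  0.00000000e+00  1.00000000e+00]]
```

View pics/crop.png

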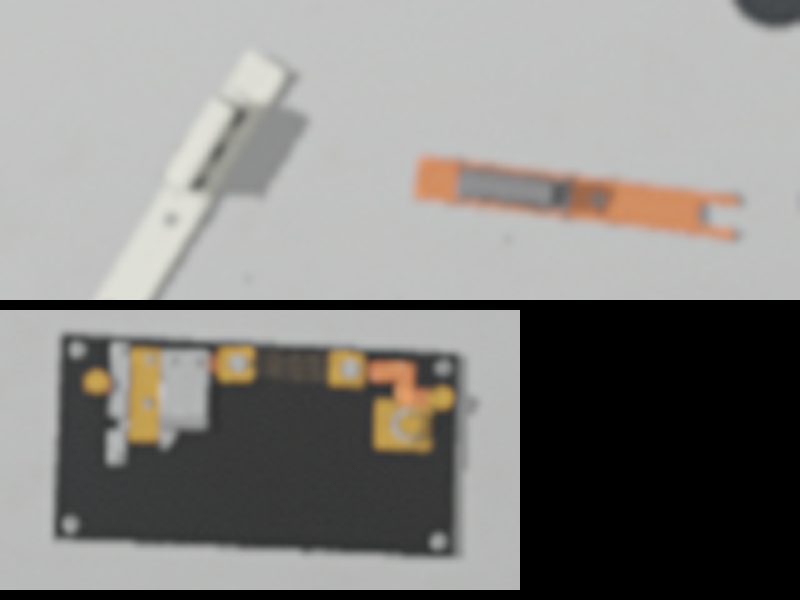

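Pictures: the white bar at about (167,245) is the look-alike. The copper bar with the grey grip at (245,244), fork to the right at (278,248), is the link. The panel is at (445,258), with the stud at (481,254) and the keeper at about (417,245).

```bash
python3 - <<'E'
from h import *
f=lambda x,y:(130+x/5,205+y/5)
g=lambda x,y:(380+x/4,225+(y-310)/4)
a=hit("top",*f(417,180),.006);b=hit("top",*f(740,217),.006);print("plain",a,"fork",b,np.linalg.norm(a-b),"yaw",np.arctan2(-(a-b)[0],(a-b)[1]))
print("grip",hit("top",*f(508,187),.036))
P=[hit("top",*g(*p),.012) for p in[(62,335),(462,352),(457,555),(55,540)]]
P=np.array(P);print(P.round(4));print([np.linalg.norm(P[i]-P[i-1]) for i in range(4)]);c=P.mean(0);d=P[0]+P[3]-P[1]-P[2];print("c",c,"yaw",np.arctan2(-d[0],d[1]))
print("stud",hit("top",*g(407,425),.039))
E
```

```text
plain [0.49645219 0.44905755 0.006     ] fork [0.47997259 0.26193902 0.006     ] 0.18784281398279065 yaw -0.08784374630974648
grip [0.49248162 0.39088332 0.036     ]
[[ 0.5384 -0.0769  0.012 ]
 [ 0.5338 -0.3682  0.012 ]
 [ 0.387  -0.3648  0.012 ]
 [ 0.3904 -0.0742  0.012 ]]
[np.float64(0.14797714994664538), np.float64(0.2912918039768975), np.float64(0.14684797888873638), np.float64(0.290596464367748)]
c [ 0.46242307 -0.22102248  0.012     ] yaw -0.01373842430421561
stud [ 0.47887151 -0.31890028  0.039     ]
```

```bash
cat >> h.py <<'E'
def Rd(th): # tool pointing down, tool x axis at world angle th (rad); z down
    return np.array([[np.cos(th),np.sin(th),0],[np.sin(th),-np.cos(th),0],[0,0,-1.]])
def plan(pos,th,n,T=None,r=2):
    """rows (cm, deg) from T to pos / heading th in n equal rows"""
    T=tcp() if T is None else T
    rv=R.from_matrix(T[:3,:3].T@Rd(th)).as_rotvec();Ri=R.from_matrix(T[:3,:3])
    for i in range(n):
        A=Ri*R.from_rotvec(rv*i/n)
        print(A.inv().apply((np.asarray(pos)-T[:3,3])/n*100).round(r).tolist(),np.degrees(rv/n).round(2).tolist())
E
python3 - <<'E'
from h import *
plan([.492,.391,.20],np.pi/2-.088,9)
E
```

```text
[-4.22, -1.65, 1.02] [-0.01, 0.01, 8.96]
[-4.42, -0.97, 1.02] [-0.01, 0.01, 8.96]
[-4.52, -0.27, 1.02] [-0.01, 0.01, 8.96]
[-4.51, 0.43, 1.02] [-0.01, 0.01, 8.96]
[-4.39, 1.13, 1.01] [-0.01, 0.01, 8.96]
[-4.16, 1.8, 1.01] [-0.01, 0.01, 8.96]
[-3.83, 2.43, 1.01] [-0.01, 0.01, 8.96]
[-3.4, 2.99, 1.01] [-0.01, 0.01, 8.96]
[-2.89, 3.49, 1.01] [-0.01, 0.01, 8.96]
```

>>> drive_tool:
  motion:
    - [[-4.2,-1.65,1.0],[0,0,9],1]
    - [[-4.4,-1.0,1.0],[0,0,9],1]
    - [[-4.5,-0.3,1.0],[0,0,9],1]
    - [[-4.5,0.4,1.0],[0,0,9],1]
    - [[-4.4,1.1,1.0],[0,0,9],1]
    - [[-4.2,1.8,1.0],[0,0,9],1]
    - [[-3.8,2.4,1.0],[0,0,9],1]
    - [[-3.4,3.0,1.0],[0,0,9],1]
    - [[-2.9,3.5,1.0],[0,0,9],1]
    - [[0,0,0],[0,0,0],1]
    - [[0,0,0],[0,0,0],1]
  force: 40

```text
time: 1.48
position: [0.4897, 0.39, 0.2018]
tool_rot: [-2.321, -2.116, 0.001]
ft_force: [-0.8, -0.1, -0.1]
grip_width: 0.999
grip_force: 0.0
```

```bash
python3 - <<'E'
from h import *
T=tcp();im=ctrl.get_image("wrist");cv2.imwrite("pics/w1.png",im[:,:,::-1]);np.save("w1.npy",T);print(T.round(4))
E
```

```text
[[ 9.260e-02  9.957e-01 -1.200e-03  4.897e-01]
 [ 9.957e-01 -9.260e-02  1.000e-04  3.900e-01]
 [-1.000e-04 -1.200e-03 -1.000e+00  2.018e-01]
 [ 0.000e+00  0.000e+00  0.000e+00  1.000e+00]]
```

View pics/w1.png

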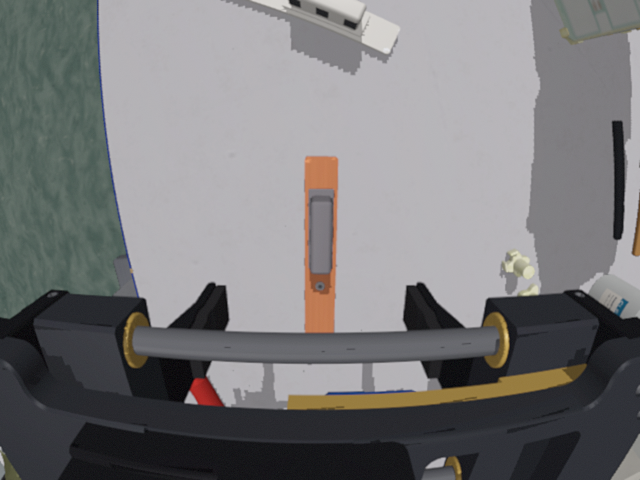

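The link is vertical in the image. Its plain end is at (321,156), and the grip top runs from (321,194) to (321,274).

```bash
python3 - <<'E'
from h import *
T=np.load("w1.npy")
for n,p,z in[("end",(321,156.5),.006),("g1",(321,194),.036),("g2",(321,274),.036),("L1",(305.5,165),.006),("R1",(338,165),.006),("L2",(305.5,325),.006),("R2",(334,325),.006)]:
    print(n,hit("wrist",*p,z,T).round(4))
E
```

```text
end [0.4999 0.4524 0.006 ]
g1 [0.4973 0.428  0.036 ]
g2 [0.492 0.368 0.036]
L1 [0.4874 0.447  0.006 ]
R1 [0.5124 0.4447 0.006 ]
L2 [0.4734 0.3087 0.006 ]
R2 [0.4985 0.3063 0.006 ]
```

>>> drive_tool:
  motion:
    - [[0.3,0.2,3],[0,0,0.5],1]
    - [[0.2,0.2,3],[0,0,0],0.5]
    - [[0,0,3],[0,0,0],0.2]
    - [[0,0,2.2],[0,0,0],0]
    - [[0,0,0],[0,0,0],-0.3]
    - [[0,0,0],[0,0,0],-1]
    - [[0,0,0],[0,0,0],-1]
    - [[0,0,0],[0,0,0],-1]
    - [[0,0,0],[0,0,0],-1]
    - [[0,0,0],[0,0,0],-1]
  force: 45

```text
time: 2.78
position: [0.4949, 0.3944, 0.0908]
tool_rot: [-2.332, -2.104, -0.001]
ft_force: [-0.5, -0.5, 4.0]
grip_width: 0.178
grip_force: 45.0
```

>>> drive_tool:
  motion:
    - [[0,0,-2],[0,0,0],-1]
    - [[0,0,-5],[0,0,0],-1]
    - [[0,0,-5],[0,0,0],-1]
    - [[0,0,-4],[0,0,0],-1]
    - [[0,0,0],[0,0,0],-1]

```text
time: 3.4
position: [0.4967, 0.3951, 0.2554]
tool_rot: [-2.333, -2.104, -0.014]
ft_force: [0.6, -0.7, -3.0]
grip_width: 0.18
grip_force: 45.0
```

```bash
python3 - <<'E'
from h import *
print(tcp().round(4),ctrl.get_state()["grip_width"]);plan([.42,-.38,.25],np.pi/2,16)
E
```

```text
[[ 0.1026  0.9947  0.0065  0.4967]
 [ 0.9947 -0.1027  0.006   0.3951]
 [ 0.0066  0.0058 -1.      0.2554]
 [ 0.      0.      0.      1.    ]] 0.18030131413999512
[-4.87, 0.02, 0.0] [0.02, -0.02, -0.37]
[-4.87, -0.01, 0.0] [0.02, -0.02, -0.37]
[-4.87, -0.04, 0.01] [0.02, -0.02, -0.37]
[-4.87, -0.07, 0.01] [0.02, -0.02, -0.37]
[-4.87, -0.1, 0.01] [0.02, -0.02, -0.37]
[-4.87, -0.14, 0.01] [0.02, -0.02, -0.37]
[-4.87, -0.17, 0.01] [0.02, -0.02, -0.37]
[-4.86, -0.2, 0.02] [0.02, -0.02, -0.37]
[-4.86, -0.23, 0.02] [0.02, -0.02, -0.37]
[-4.86, -0.26, 0.02] [0.02, -0.02, -0.37]
[-4.86, -0.29, 0.02] [0.02, -0.02, -0.37]
[-4.86, -0.32, 0.02] [0.02, -0.02, -0.37]
[-4.86, -0.35, 0.03] [0.02, -0.02, -0.37]
[-4.85, -0.39, 0.03] [0.02, -0.02, -0.37]
[-4.85, -0.42, 0.03] [0.02, -0.02, -0.37]
[-4.85, -0.45, 0.03] [0.02, -0.02, -0.37]
```

>>> drive_tool:
  motion:
    - [[-3,0,0],[0,0,0],-1]
    - [[-4.8,0,0],[0,0,-0.5],-1]
    - [[-4.8,0,0],[0,0,-0.5],-1]
    - [[-4.8,-0.1,0],[0,0,-0.5],-1]
    - [[-4.8,-0.1,0],[0,0,-0.5],-1]
    - [[-4.8,-0.1,0],[0,0,-0.5],-1]
    - [[-4.8,-0.1,0],[0,0,-0.5],-1]
    - [[-4.8,-0.2,0],[0,0,-0.5],-1]
    - [[-4.8,-0.2,0],[0,0,-0.5],-1]
    - [[-4.8,-0.2,0],[0,0,-0.5],-1]
    - [[-4.8,-0.2,0],[0,0,-0.5],-1]
    - [[-4.8,-0.3,0],[0,0,-0.5],-1]

```text
time: 4.9
position: [0.4446, -0.1632, 0.2492]
tool_rot: [-2.227, -2.214, 0.001]
ft_force: [1.4, 0.2, -2.9]
grip_width: 0.181
grip_force: 45.0
```

>>> drive_tool:
  motion:
    - [[-4.8,-0.4,0],[0,0,0],-1]
    - [[-4.8,-0.4,0],[0,0,0],-1]
    - [[-4.8,-0.5,1],[0,0,0],-1]
    - [[-4.8,-0.5,2],[0,0,0],-1]
    - [[-2,0,2],[0,0,0],-1]
    - [[0,0,0],[0,0,0],-1]
    - [[0,0,0],[0,0,0],-1]

```text
time: 5.78
position: [0.4264, -0.3728, 0.1999]
tool_rot: [-2.227, -2.214, -0.001]
ft_force: [0.4, 0.2, -1.8]
grip_width: 0.179
grip_force: 45.0
```

```bash
python3 - <<'E'
from h import *
T=tcp();im=ctrl.get_image("wrist");cv2.imwrite("pics/w2.png",im[:,:,::-1]);np.save("w2.npy",T);print(T.round(4))
E
```

```text
[[ 5.900e-03  1.000e+00 -7.000e-04  4.264e-01]
 [ 1.000e+00 -5.900e-03  1.300e-03 -3.728e-01]
 [ 1.300e-03 -7.000e-04 -1.000e+00  1.999e-01]
 [ 0.000e+00  0.000e+00  0.000e+00  1.000e+00]]
```

View pics/w2.png

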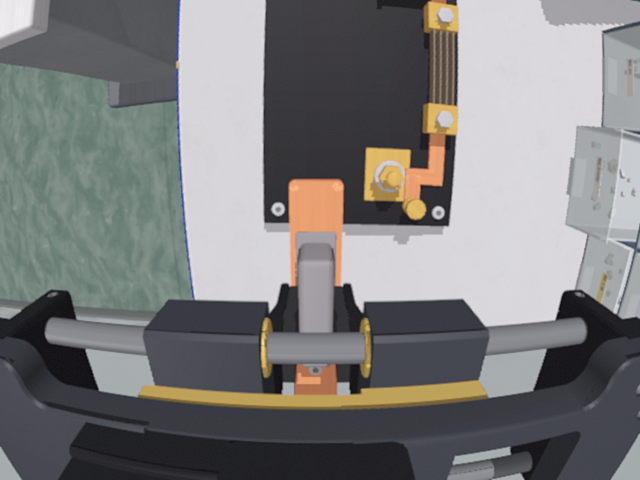

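The stud and washer are at about (390,177), the panel's near corner is at (264,222), and the held link's plain end is at (316,180). I'll enlarge the stud and link end.

```bash
python3 - <<'E'
from h import *
im=cv2.imread("pics/w2.png")
cv2.imwrite("pics/w2c.png",cv2.resize(im[140:240,260:460],None,fx=4,fy=4,interpolation=cv2.INTER_CUBIC))
E
```

```text
(no output)
```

View pics/w2c.png

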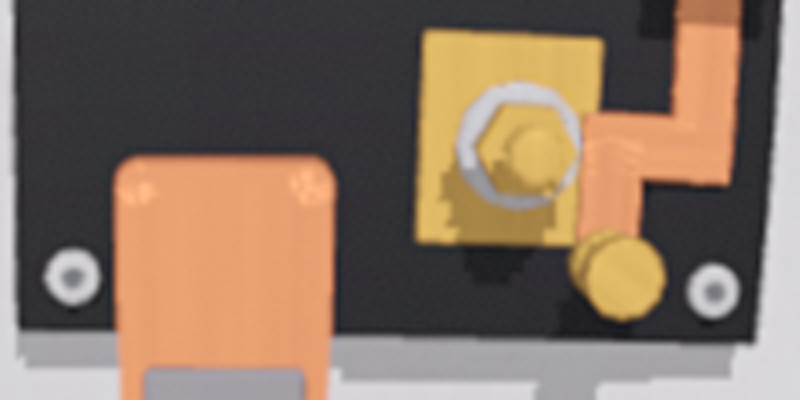

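```bash
python3 - <<'E'
from h import *
T=np.load("w2.npy");f=lambda x,y:(260+x/4,140+y/4)
for n,p,z in[("wash",(520,146),.0225),("top",(541,153),.039),("pl",(75,276),.012),("pr",(714,290),.012),("cl",(20,330),.012),("cr",(755,342),.012)]:
    print(n,hit("wrist",*f(*p),z,T).round(4))
Ti=np.linalg.inv(T)
for n,p in[("e",(225,155)),("l",(115,200)),("r",(335,200)),("gl",(143,372)),("gr",(304,372))]:
    q=hit("wrist",*f(*p),.115 if n in"elr" else .145,T);print(n,(Ti[:3,:3]@q+Ti[:3,3]).round(4))
E
```

```text
wash [ 0.482  -0.3226  0.0225]
top [ 0.4825 -0.3219  0.039 ]
pl [ 0.3985 -0.3491  0.012 ]
pr [ 0.5253 -0.3518  0.012 ]
cl [ 0.3874 -0.3598  0.012 ]
cr [ 0.5352 -0.3625  0.012 ]
e [0.0593 0.0009 0.085 ]
l [ 0.0539 -0.0124  0.085 ]
r [0.0539 0.0141 0.085 ]
gl [ 0.0406 -0.0076  0.055 ]
gr [0.0406 0.009  0.055 ]
```

```bash
python3 - <<'E'
from h import *
plan([.418,-.186,.125],np.pi/2+.436,6)
E
```

```text
[3.11, -0.17, 1.26] [0.01, -0.01, -4.21]
[3.11, 0.06, 1.26] [0.01, -0.01, -4.21]
[3.1, 0.29, 1.26] [0.01, -0.01, -4.21]
[3.07, 0.52, 1.26] [0.01, -0.01, -4.21]
[3.02, 0.74, 1.26] [0.01, -0.01, -4.21]
[2.96, 0.96, 1.26] [0.01, -0.01, -4.21]
```

>>> drive_tool:
  motion:
    - [[3.1,-0.2,0],[0,0,-4.2],-1]
    - [[3.1,0.1,0],[0,0,-4.2],-1]
    - [[3.1,0.3,0],[0,0,-4.2],-1]
    - [[3.1,0.5,0],[0,0,-4.2],-1]
    - [[3.0,0.7,0],[0,0,-4.2],-1]
    - [[3.0,1.0,0],[0,0,-4.2],-1]
    - [[0,0,2],[0,0,0],-1]
    - [[0,0,3],[0,0,0],-1]
    - [[0,0,2.5],[0,0,0],-1]
    - [[0,0,0],[0,0,0],-1]
    - [[0,0,0],[0,0,0],-1]

```text
time: 7.2
position: [0.4184, -0.1867, 0.1265]
tool_rot: [1.69, 2.647, 0.002]
ft_force: [-0.2, -0.1, -2.6]
grip_width: 0.177
grip_force: 45.0
```

```bash
python3 - <<'E'
from h import *
s=ctrl.get_state();T=tcp(s);print(T.round(4),s["ft_force"],s["torque"]);print("seat",(T@[-.1107,.0008,0.09,1]).round(4),"link yaw",np.arctan2(-T[0,0],T[1,0]));plan([.418,-.186,.106],np.pi/2+.436,1)
E
```

```text
[[-4.209e-01  9.071e-01  2.200e-03  4.184e-01]
 [ 9.071e-01  4.209e-01  3.000e-04 -1.867e-01]
 [-7.000e-04  2.100e-03 -1.000e+00  1.265e-01]
 [ 0.000e+00  0.000e+00  0.000e+00  1.000e+00]] [-0.23061218 -0.12256303 -2.55981048] [-0.06663     0.02078889 -0.03365137]
seat [ 0.4659 -0.2867  0.0366  1.    ] link yaw 0.434389416462833
[0.08, -0.01, 2.05] [0.12, 0.04, -0.09]
```

>>> drive_tool:
  motion:
    - [[0,0,1],[0,0,0],-1]
    - [[0,0,0.9],[0,0,0],-1]
    - [[0,0,0.2],[0,0,0],-1]
    - [[0,0,0.2],[0,0,0],-1]
    - [[0,0,0],[0,0,0],-1]
    - [[0,0,0],[0,0,0],-1]

```text
time: 7.95
position: [0.4174, -0.1871, 0.1028]
tool_rot: [-1.692, -2.646, -0.0]
ft_force: [-3.5, 1.8, 4.8]
grip_width: 0.177
grip_force: 45.0
```

>>> drive_tool:
  motion:
    - [[0,0,-0.05],[0,0,0],-1]
    - [[-0.5,0,0],[0,0,0],-1]
    - [[-0.5,0,0],[0,0,0],-1]
    - [[-0.5,0,0],[0,0,0],-1]
    - [[-0.5,0,0],[0,0,0],-1]
    - [[0,0,0],[0,0,0],-1]
    - [[0,0,0],[0,0,0],-1]

```text
time: 8.82
position: [0.426, -0.2055, 0.1028]
tool_rot: [1.692, 2.646, -0.0]
ft_force: [0.2, -1.2, -0.5]
grip_width: 0.183
grip_force: 45.0
```

```bash
cat > q.py <<'E'
from h import *
s=ctrl.get_state();T=tcp(s);F=s["ft_force"];S=np.array([.4823,-.322])
p=(T@[-.1107,.0008,0.09,1])[:2]
print("pos",T[:3,3].round(4),"yaw",round(np.arctan2(-T[0,0],T[1,0]),4),"zax",T[:2,2].round(4))
print("Fworld",F.round(2),"Ftool",(T[:3,:3].T@F).round(2),"Mtool",(T[:3,:3].T@s["torque"]).round(3))
print("seat",p.round(4),"to stud in tool xy mm",(T[:2,:2].T@(S-p)*1e3).round(1))
E
python3 q.py
```

```text
pos [ 0.426  -0.2055  0.1028] yaw 0.4331 zax [ 0.0004 -0.0006]
Fworld [ 0.22 -1.19 -0.45] Ftool [-1.17 -0.3   0.45] Mtool [ 0.041 -0.187  0.054]
seat [ 0.4733 -0.3057] to stud in tool xy mm [-18.6   1.4]
```

>>> drive_tool:
  motion:
    - [[-0.3,0.1,0],[0,0,0],-1]
    - [[-0.4,0.05,0],[0,0,0],-1]
    - [[-0.4,0,0],[0,0,0],-1]
    - [[0,0,0],[0,0,0],-1]
    - [[0,0,0],[0,0,0],-1]

```text
time: 9.45
position: [0.4321, -0.2149, 0.1028]
tool_rot: [1.692, 2.646, -0.001]
ft_force: [1.0, -0.3, -0.6]
grip_width: 0.175
grip_force: 45.0
```

```bash
python3 q.py
```

```text
pos [ 0.4321 -0.2149  0.1028] yaw 0.4331 zax [ 0.0007 -0.0009]
Fworld [ 0.97 -0.34 -0.6 ] Ftool [-0.71  0.74  0.61] Mtool [-0.007 -0.24   0.022]
seat [ 0.4794 -0.3152] to stud in tool xy mm [-7.4 -0.2]
```

Clear so far; creep in to find the slot bottom.

>>> drive_tool:
  motion:
    - [[-0.3,0,0],[0,0,0],-1]
    - [[-0.2,0,0],[0,0,0],-1]
    - [[-0.1,0,0],[0,0,0],-1]
    - [[-0.1,0,0],[0,0,0],-1]
    - [[0,0,0],[0,0,0],-1]

```text
time: 10.07
position: [0.435, -0.2208, 0.1028]
tool_rot: [1.692, 2.647, 0.0]
ft_force: [-0.2, 3.4, 2.9]
grip_width: 0.177
grip_force: 45.0
```

```bash
python3 q.py
```

```text
pos [ 0.435  -0.2208  0.1028] yaw 0.4334 zax [0.0001 0.0001]
Fworld [-0.19  3.36  2.89] Ftool [ 3.13  1.24 -2.89] Mtool [0.004 0.506 0.011]
seat [ 0.4822 -0.3209] to stud in tool xy mm [-1.1 -0.4]
```

>>> drive_tool:
  motion:
    - [[-0.05,0,0],[0,0,0],-1]
    - [[-0.05,0,0],[0,0,0],-1]
    - [[0,0,0],[0,0,0],-1]

```text
time: 10.45
position: [0.435, -0.2209, 0.1028]
tool_rot: [-1.691, -2.646, -0.002]
ft_force: [-3.0, 4.0, 5.6]
grip_width: 0.18
grip_force: 45.0
```

```bash
python3 q.py
```

```text
pos [ 0.435  -0.2209  0.1028] yaw 0.4337 zax [-0.0009  0.0018]
Fworld [-2.99  4.    5.58] Ftool [ 4.9  -1.04 -5.57] Mtool [ 0.115  1.153 -0.01 ]
seat [ 0.4822 -0.3209] to stud in tool xy mm [-1.  -0.4]
```

>>> drive_tool:
  motion:
    - [[0.05,0,-0.03],[0,0,0],-1]
    - [[0,0.38,0],[0,0,2],-1]
    - [[-0.01,0.39,0],[0,0,2],-1]
    - [[-0.01,0.39,0],[0,0,2],-1]
    - [[0,0.39,0],[0,0,2],-1]
    - [[-0.01,0.39,0],[0,0,2],-1]
    - [[0,0.39,0],[0,0,2],-1]
    - [[0,0,0],[0,0,0],-1]

```text
time: 11.45
position: [0.4575, -0.2135, 0.1029]
tool_rot: [1.959, 2.455, -0.0]
ft_force: [-1.1, 2.3, -1.2]
grip_width: 0.183
grip_force: 45.0
```

```bash
python3 q.py
```

```text
pos [ 0.4575 -0.2135  0.1029] yaw 0.2238 zax [ 0.0004 -0.0003]
Fworld [-1.12  2.32 -1.22] Ftool [ 2.51 -0.58  1.22] Mtool [0.129 0.595 0.079]
seat [ 0.4829 -0.3213] to stud in tool xy mm [-0.6 -0.8]
```

>>> drive_tool:
  motion:
    - [[0,0.19,0],[0,0,1],-1]
    - [[0,0.19,0],[0,0,1],-1]
    - [[0,0.19,0],[0,0,1],-1]
    - [[0,0.2,0],[0,0,1],-1]
    - [[0,0,0],[0,0,0],-1]

```text
time: 12.08
position: [0.4647, -0.2122, 0.103]
tool_rot: [2.044, 2.386, -0.0]
ft_force: [-1.1, 2.6, -2.2]
grip_width: 0.178
grip_force: 45.0
```

```bash
python3 q.py
```

```text
pos [ 0.4647 -0.2122  0.103 ] yaw 0.154 zax [-0.0001 -0.0002]
Fworld [-1.05  2.56 -2.24] Ftool [ 2.69 -0.65  2.24] Mtool [0.161 0.453 0.002]
seat [ 0.4824 -0.3215] to stud in tool xy mm [-0.5 -0.2]
```

>>> drive_tool:
  motion:
    - [[0,0.19,0.02],[0,0,1],-1]
    - [[0,0.19,0],[0,0,1],-1]
    - [[0,0.2,0],[0,0,1],-1]
    - [[0,0,0],[0,0,0],-1]

```text
time: 12.58
position: [0.4698, -0.2116, 0.1029]
tool_rot: [-2.105, -2.33, 0.002]
ft_force: [-4.8, 1.5, 2.3]
grip_width: 0.179
grip_force: 45.0
```

```bash
python3 q.py
```

```text
pos [ 0.4698 -0.2116  0.1029] yaw 0.1014 zax [-0.0017  0.0001]
Fworld [-4.77  1.51  2.28] Ftool [ 1.98 -4.59 -2.28] Mtool [ 1.062  0.437 -0.233]
seat [ 0.4816 -0.3216] to stud in tool xy mm [-0.5  0.6]
```

>>> drive_tool:
  motion:
    - [[0,0.19,0],[0,0,1],-1]
    - [[0,0.2,0],[0,0,1],-1]
    - [[0,0.2,0],[0,0,1],-1]
    - [[0,0,0],[0,0,0],-1]

```text
time: 13.08
position: [0.4756, -0.2112, 0.1029]
tool_rot: [-2.166, -2.274, 0.002]
ft_force: [-5.4, 1.4, 2.6]
grip_width: 0.18
grip_force: 45.0
```

```bash
python3 q.py
```

```text
pos [ 0.4756 -0.2112  0.1029] yaw 0.0488 zax [-0.0018  0.    ]
Fworld [-5.41  1.38  2.58] Ftool [ 1.64 -5.34 -2.57] Mtool [ 1.211  0.394 -0.136]
seat [ 0.4816 -0.3217] to stud in tool xy mm [-0.3  0.7]
```

>>> drive_tool:
  motion:
    - [[0,0.19,0],[0,0,1],-1]
    - [[0,0.19,0],[0,0,1],-1]
    - [[0,0,0],[0,0,0],-1]

```text
time: 13.45
position: [0.4792, -0.211, 0.1029]
tool_rot: [-2.205, -2.236, 0.002]
ft_force: [-5.2, 1.4, 3.1]
grip_width: 0.18
grip_force: 45.0
```

```bash
python3 q.py
```

```text
pos [ 0.4792 -0.211   0.1029] yaw 0.0141 zax [-0.0023  0.0002]
Fworld [-5.23  1.38  3.09] Ftool [ 1.45 -5.22 -3.08] Mtool [ 1.339  0.331 -0.221]
seat [ 0.4813 -0.3216] to stud in tool xy mm [-0.4  1. ]
```

>>> drive_tool:
  motion:
    - [[0,0.2,-0.01],[0,0,1],-1]
    - [[0,0.1,0],[0,0,0.5],-1]
    - [[0,0,0],[0,0,0],-1]

```text
time: 13.82
position: [0.4818, -0.2109, 0.1029]
tool_rot: [-2.233, -2.206, 0.003]
ft_force: [-7.0, 1.6, 4.0]
grip_width: 0.177
grip_force: 45.1
```

```bash
python3 q.py
```

```text
pos [ 0.4818 -0.2109  0.1029] yaw -0.0119 zax [-0.0031  0.0005]
Fworld [-6.98  1.62  4.  ] Ftool [ 1.54 -7.02 -3.97] Mtool [ 1.549  0.357 -0.247]
seat [ 0.481  -0.3216] to stud in tool xy mm [-0.4  1.3]
```

>>> drive_tool:
  motion:
    - [[0,0.1,0],[0,0,0.5],-1]
    - [[0,0.1,0],[0,0,0.5],-1]
    - [[0,0,0],[0,0,0],-1]

```text
time: 14.2
position: [0.4836, -0.2109, 0.1029]
tool_rot: [-2.252, -2.187, 0.003]
ft_force: [-7.1, 2.4, 5.0]
grip_width: 0.182
grip_force: 45.1
```

```bash
python3 q.py
```

```text
pos [ 0.4836 -0.2109  0.1029] yaw -0.0292 zax [-0.0036  0.0007]
Fworld [-7.08  2.43  4.99] Ftool [ 2.22 -7.16 -4.96] Mtool [ 1.743  0.413 -0.328]
seat [ 0.4808 -0.3216] to stud in tool xy mm [-0.4  1.5]
```

>>> drive_tool:
  motion:
    - [[0,0.1,-0.02],[0,0,0.5],-1]
    - [[0,0.1,0],[0,0,0.5],-1]
    - [[0,0,0],[0,0,0],-1]

```text
time: 14.58
position: [0.4854, -0.211, 0.1029]
tool_rot: [-2.271, -2.167, 0.004]
ft_force: [-6.8, 2.3, 4.4]
grip_width: 0.18
grip_force: 45.1
```

```bash
python3 q.py
```

```text
pos [ 0.4854 -0.211   0.1029] yaw -0.0468 zax [-0.0039  0.0007]
Fworld [-6.81  2.32  4.41] Ftool [ 2.01 -6.93 -4.38] Mtool [ 1.749  0.287 -0.256]
seat [ 0.4807 -0.3215] to stud in tool xy mm [-0.4  1.7]
```

>>> drive_tool:
  motion:
    - [[0,0.1,0],[0,0,0.5],-1]
    - [[0,0.05,0],[0,0,0.25],-1]
    - [[0,0,0],[0,0,0],-1]

```text
time: 14.95
position: [0.487, -0.211, 0.1029]
tool_rot: [-2.285, -2.152, 0.003]
ft_force: [-5.7, 2.0, 4.2]
grip_width: 0.177
grip_force: 45.1
```

```bash
python3 q.py
```

```text
pos [ 0.487  -0.211   0.1029] yaw -0.0601 zax [-0.0036  0.0007]
Fworld [-5.7   2.    4.19] Ftool [ 1.66 -5.82 -4.17] Mtool [ 1.637  0.246 -0.256]
seat [ 0.4808 -0.3215] to stud in tool xy mm [-0.4  1.5]
```

>>> drive_tool:
  motion:
    - [[0,0.05,0],[0,0,0.25],-1]
    - [[0,0.05,0],[0,0,0.25],-1]
    - [[0,0,0],[0,0,0],-1]

```text
time: 15.32
position: [0.488, -0.211, 0.1029]
tool_rot: [-2.294, -2.142, 0.003]
ft_force: [-7.2, 2.9, 2.4]
grip_width: 0.178
grip_force: 45.1
```

```bash
python3 q.py
```

```text
pos [ 0.488  -0.211   0.1029] yaw -0.0687 zax [-0.0037  0.0009]
Fworld [-7.2   2.85  2.43] Ftool [ 2.35 -7.39 -2.4 ] Mtool [ 1.635  0.27  -0.246]
seat [ 0.4809 -0.3214] to stud in tool xy mm [-0.5  1.5]
```

>>> drive_tool:
  motion:
    - [[0,0.05,0],[0,0,0],-1]
    - [[0,0.03,0],[0,0,0],-1]
    - [[0,0,0],[0,0,0],-1]

```text
time: 15.7
position: [0.4883, -0.211, 0.1029]
tool_rot: [-2.294, -2.141, 0.004]
ft_force: [-8.4, 2.4, 4.9]
grip_width: 0.176
grip_force: 45.1
```

```bash
python3 q.py
```

```text
pos [ 0.4883 -0.211   0.1029] yaw -0.069 zax [-0.0047  0.0014]
Fworld [-8.4   2.45  4.87] Ftool [ 1.87 -8.57 -4.83] Mtool [ 2.     0.365 -0.209]
seat [ 0.4811 -0.3214] to stud in tool xy mm [-0.5  1.3]
```

>>> drive_tool:
  motion:
    - [[0,-0.1,0],[0,0,-0.3],-1]
    - [[0,-0.15,0],[0,0,-0.5],-1]
    - [[0,0,0],[0,0,0],-1]

```text
time: 16.08
position: [0.4878, -0.2109, 0.1029]
tool_rot: [2.281, 2.159, -0.0]
ft_force: [-1.8, 0.7, -4.7]
grip_width: 0.18
grip_force: 45.0
```

```bash
python3 q.py
```

```text
pos [ 0.4878 -0.2109  0.1029] yaw -0.0548 zax [ 0.0003 -0.0004]
Fworld [-1.76  0.7  -4.71] Ftool [ 0.6  -1.8   4.71] Mtool [ 0.454  0.097 -0.077]
seat [ 0.4826 -0.3215] to stud in tool xy mm [-0.5 -0.3]
```

The force dropped to about 2 N while the position held, so the latch has caught. Releasing the grip.

>>> drive_tool:
  motion:
    - [[0,0,0],[0,0,0],-0.5]
    - [[0,0,0],[0,0,0],-0.4]
    - [[0,0,0],[0,0,0],-0.4]
    - [[0,0,-1],[0,0,0],-0.4]
    - [[0,0,-3],[0,0,0],-0.4]
    - [[0,0,-5],[0,0,0],-0.4]
    - [[-3,0,-5],[0,0,0],-0.4]
    - [[-4,0,0],[0,0,0],-0.4]
    - [[-3,-1,0],[0,0,0],-0.4]
    - [[0,0,0],[0,0,0],-0.4]
    - [[0,0,0],[0,0,0],-0.4]

```text
time: 17.45
position: [0.4728, -0.3095, 0.2434]
tool_rot: [-2.281, -2.16, -0.002]
ft_force: [-0.5, -0.0, -0.4]
grip_width: 0.298
grip_force: 0.0
```

```bash
python3 q.py; python3 - <<'E'
from h import *
T=tcp();im=ctrl.get_image("wrist");cv2.imwrite("pics/w3.png",im[:,:,::-1])
E
```

```text
pos [ 0.4728 -0.3095  0.2434] yaw -0.0541 zax [0.0006 0.0008]
Fworld [-0.46 -0.03 -0.43] Ftool [-0.05 -0.46  0.43] Mtool [ 0.029 -0.047 -0.008]
seat [ 0.4676 -0.42  ] to stud in tool xy mm [98.6  9.3]
```

View pics/w3.png

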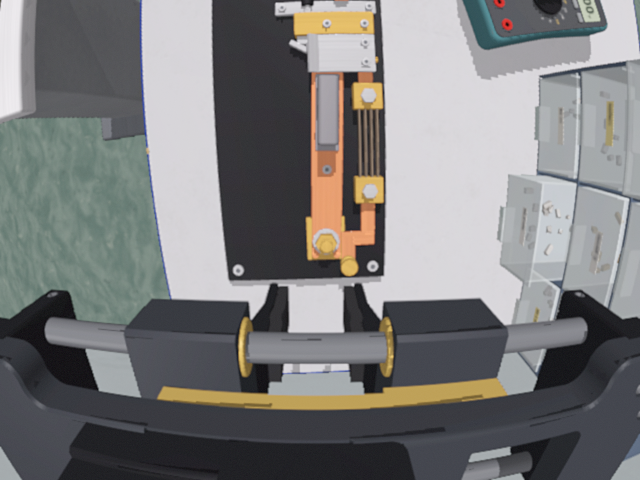

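The link lies along the panel, from the stud at (325,243) to under the keeper roof at (340,55). It was left free and stayed latched.

```bash
python3 -c "
from bench import ctrl
print(ctrl.close_job())"
```

```text
the job is handed in; nothing more can be done
None
```

The bypass link is closed: the stud sits at the bottom of the slot, the latch caught and held when I let go, and I handed the job in at about 17.5 s with nothing touched by the robot (no verdict was shown).

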